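Which leg has its glide plate?

TASK

The two short wooden furniture legs look alike standing up, but only one already has its round steel glide plate fitted underneath. Tip both legs over onto their sides on the bench so that their undersides can be read, and only then put the leg with the steel plate into the plywood tray, lying flat on its floor. Leave the other leg lying on its side on the bench, outside the tray.

Things in the scene. Friction and masses are not known exactly. Their poses are not given: they have to be found in the camera images.
- leg_1: wooden furniture leg, at first upright on its foot: square block 44x44x95 mm plus a round tenon (20 mm thick, 22 mm long) on top, 0.15 kg. Origin: centre of its underside; z runs up through the tenon, x is square to a side face and first points away from the robot (within 20 degrees). Topples once leant 25 degrees. Its underside has the plate: a flush steel disc 32 mm across with a small dark hole in its middle.
- leg_2: wooden furniture leg, at first upright on its foot: square block 44x44x95 mm plus a round tenon (20 mm thick, 22 mm long) on top, 0.15 kg. Origin: centre of its underside; z runs up through the tenon, x is square to a side face and first points away from the robot (within 20 degrees). Topples once leant 25 degrees. Its underside is bare wood with only a small dark hole.
- leg_1_mid (a point): the middle of the square block of leg_1, near its centre of mass, 47.5 mm up its z axis from its underside (22 mm above what it lies on when on its side)
- tray: an open plywood tray, fixed to the bench to the right of the legs, 160 mm (its x) by 200 mm (its y) and 30 mm high outside; walls and floor are 6 mm thick, so a leg fits in along either side. Origin: centre of its underside, on the bench top.
Not all that is in view belongs to the job. Leave any turquoise or yellow look-alike of the leg_1 alone.

How it is judged:
By the outcome, as a careful person would: the job done as asked, in the order asked, and still so for the second after the job is handed in, with the robot touching nothing.
It also fails if it takes over 51 s, if anything falls off the work surface, if the arm or the gripper's body presses on something with over 40 N, if the wrist force passes 120 N, or if a joint passes its speed limit or range.

ROBOT

A 6-joint arm with a two-finger parallel gripper is mounted at the origin on a cart in front of the work surface, level with it; the furniture and walls round the work are solid. World frame = base frame: x ahead of the robot, y to its left, z up, the work surface at z = 0. Lengths are in m, angles in rad, forces in N, time in s.
With the tool pointing down it reaches from about 0.35 to 0.775 m from the base axis. Payload 5.5 kg.
Tool frame: the origin (TCP) lies at the very end of the fingers, on their centre line; the grasp point (between the pads) lies 19 mm behind it; z points along the fingers, y is the line along which they close (so a half turn about z gives the same grasp; the last joint's range is limited). The gripper opens to 85 mm and grips with 20 to 120 N. Pads are 22 mm wide; open, the fingers measure 114 mm over their backs; the gripper's body (76 mm by 85 mm) begins 54 mm behind the grasp point. The pads swing forward as they close: fully open they stand 13 mm farther back than shut.
Start: joints at [1.022, 0.313, 0.046, 1.304, 0, 1.431], TCP at [0.229, 0.528, 0.205] pointing down, gripper open.
Joint ranges: [-2.76, 2.76], [-0.86, 1.69], [-1.03, 1.26], [-2.2, 2.34], [-1.47, 1.5], [-3.14, 3.14]. Speed limits (rad/s): [2.57, 2.57, 3.14, 3.14, 3.14, 3.14].

INTERFACE

Orientations are given as a unit quaternion [w, x, y, z].
In Python, from workcell import env, cams, ticket, spotter gives the robot as it stands.
- The arm moves only by the tool jog_arm, never from a script. Its argument "increments" is a list that holds one entry, the list of rows, each a list of 7 numbers: the shift along the tool's x, y, z in units of 0.25 m (1.0 is 0.25 m), then the turn, a rotation vector about the tool's x, y, z in units of 180 degrees (1.0 is 180 degrees), then the closure in counts, from 0 (fully open) to 255 (shut). A call has 1 to 20 rows; each row shifts and turns the commanded pose from where the row before left it, along the tool's axes as they then stand; what a row does not reach is not made up. A row lasts 1/10 s, in which the tool goes at most 50 mm and 8.59 degrees, less where a joint would pass 70% of its speed; a pose out of reach is approached as far as the arm can. A call with a number of a shift or a turn outside -1 to 1 is refused whole. A call with a gripper value outside its range is refused whole. The fingers move at their own pace and stop on an object; "force" is the grip in N (left out, the last holds). Time passes only in rows, so rows that do not move let the fingers close. It gives the time, the measured TCP pose, the force, the opening and the grip force at its end, in the units of the state.
- env.get_state(): the state, without advancing time (a new reading comes with each control period).
- cams.read_camera(name): name is "side" or "top"; returns a dict with "pixels" (400x640x3 uint8, red, green, blue), "fx", "fy", "cx", "cy" (pixels), "k1" (the pictures are not rectified: a ray, as slopes to the right and down, at radius r is drawn at 1 + k1 r^2 times it, then the intrinsics apply), "xyz" and "attitude" of the camera in the world. Camera axes: x right, y down, z forward; pixel columns grow to the right and rows downward; lengths in m; the calibration is good to about 2 mm. A picture is of the moment at which its call begins. There is no depth.
- ticket.hand_in(): hands the job in; it is judged then, once.
Trained networks look in the newest picture that a camera, given by its name, has taken for a name from the list of things; names that differ only in an ending like _2 or _b are one class to them, and where a whole thing is asked for, a point or a joint stands for the part that bears it (a point fixed in the world has none). Each returns a list of dicts, best first, with "conf" (0 to 1); they miss things now and then, are a little off and sometimes report something else, mostly with a low value. They report only what shows in the picture. A call takes as long as a camera call. They do not tell look-alikes from the thing itself.
- spotter.find_in(target, camera): "uv" ([column, row] in pixels, amid what is visible of it).
- spotter.cut_out(target, camera): "region" (400x640 bool, what is visible of it) and "uv" ([column, row] in pixels, amid what is visible of it).
- spotter.landmark_of(target, camera): "uv" ([column, row] in pixels: a listed point, or the origin of a listed thing).
The state is a dict: "clock": time; "joint_pos": joint angles; "qvel": joint speeds; "tau": joint torques, N m; "tcp_pos": TCP position; "orientation": TCP orientation; "wrist_force": force on the tool from outside, world axes, zero at the start; "ft_torque": the same for the moment, N m; "finger_gap": finger opening in m; "grip_force": force on a finger pad.
Only numpy, scipy, OpenCV 4.12 (cv2) and the standard library are available. Lean on these libraries where they do the work, as an engineer would, in place of code of your own. Each camera call takes 0.05 s, during which the arm holds its last target. There are 200 camera calls.

## Working session

There is one attempt and no reset: what is moved stays moved. The work goes in short steps, Python scripts to look and compute and a tool call to move; the robot and the scene stay as the last step left them, time stands still between calls to the robot, and variables do not carry over. Pictures are saved under pics/ and viewed, at most 10 in all, crops included, and the job is handed in when it is done.

Besides the shell and the picture viewer there is one more tool, called after ">>>" as name(argument=value, ...), one argument or row to a line, values as JSON. jog_arm: Moves the arm, as the interface text tells. Shifts and turns lie within -1 to 1; 1 stands for 0.25 m of shift or 180 degrees of turn. Its arguments: {"type":"object","properties":{"increments":{"type":"array"},"force":{"type":"number"}},"required":["increments"]}

```bash
mkdir -p pics; cat > h.py <<'E'
import numpy as np, cv2
from scipy.spatial.transform import Rotation as R
from workcell import env, cams, ticket, spotter
def q2R(q): return R.from_quat([q[1],q[2],q[3],q[0]])
def cam(n): return cams.read_camera(n)
def Rc(c):
    a=np.array(c["attitude"],float)
    return q2R(a).as_matrix() if a.size==4 else a.reshape(3,3)
def ray(c,uv):
    K=np.array([[c["fx"],0,c["cx"]],[0,c["fy"],c["cy"]],[0,0,1.]])
    p=cv2.undistortPoints(np.array([[uv]],float),K,np.array([c["k1"],0,0,0.]))[0,0]
    return Rc(c)@np.array([p[0],p[1],1])
def onz(c,uv,z=0.):
    d=ray(c,uv);o=np.array(c["xyz"]);return o+d*(z-o[2])/d[2]
def proj(c,P):
    p=Rc(c).T@(np.array(P)-np.array(c["xyz"]));x,y=p[:2]/p[2];s=1+c["k1"]*(x*x+y*y)
    return np.array([c["fx"]*x*s+c["cx"],c["fy"]*y*s+c["cy"]])
def save(c,name,box=None,k=1):
    im=c["pixels"][:,:,::-1]
    if box: u0,v0,u1,v1=box; im=im[v0:v1,u0:u1]
    cv2.imwrite("pics/"+name,cv2.resize(im,None,fx=k,fy=k,interpolation=cv2.INTER_CUBIC))
E
python3 - <<'E'
from h import *
np.set_printoptions(precision=3,suppress=True)
s=env.get_state();print(s)
ims=[]
for n in("side","top"):
    c=cam(n);ims.append(c["pixels"][:,:,::-1])
    print(n,{k:v for k,v in c.items() if k!="pixels"})
    for t in("leg_1","tray"):
        for f in("find_in","landmark_of"):
            print(t,f,[(np.array(d["uv"]).round(),round(d["conf"],2),onz(c,d["uv"],0)) for d in getattr(spotter,f)(t,n)])
    save(c,n+"0.png")
E
```

```text
{'clock': 0.0, 'joint_pos': array([ 1.022,  0.314,  0.045,  1.304, -0.   ,  1.431]), 'qvel': array([-0.001,  0.001,  0.001, -0.001,  0.001,  0.002]), 'tau': array([  0.001, -48.063,  29.853,   0.019,  -0.   ,   0.   ]), 'tcp_pos': array([0.228, 0.527, 0.204]), 'orientation': array([-0.   ,  0.203,  0.979, -0.001]), 'wrist_force': array([0.804, 0.743, 0.408]), 'ft_torque': array([ 0.021, -0.022, -0.026]), 'grip_force': 0.0, 'finger_gap': 0.08537715023922328}
side {'fx': 482.2779636682197, 'fy': 482.2779636682197, 'cx': 323.3451467949125, 'cy': 203.64369379143142, 'k1': -0.01569187502488707, 'xyz': array([ 0.081, -0.8  ,  0.722]), 'attitude': array([-0.467,  0.846, -0.23 ,  0.114])}
leg_1 find_in [(array([309., 232.]), 0.98, array([0.531, 0.095, 0.   ])), (array([259., 181.]), 0.84, array([0.527, 0.405, 0.   ])), (array([282., 190.]), 0.81, array([0.563, 0.319, 0.   ]))]
leg_1 landmark_of [(array([285., 206.]), 0.98, array([0.534, 0.238, 0.   ])), (array([258., 198.]), 0.71, array([0.487, 0.318, 0.   ])), (array([309., 252.]), 0.62, array([0.493, 0.023, 0.   ]))]
tray find_in [(array([
[... 318 characters left out ...]
array([-0.027,  0.716, -0.697,  0.02 ])}
leg_1 find_in [(array([237., 238.]), 0.84, array([0.482, 0.326, 0.   ])), (array([179., 156.]), 0.83, array([0.701, 0.494, 0.   ])), (array([347., 232.]), 0.71, array([0.505, 0.031, 0.   ])), (array([269., 225.]), 0.64, array([0.52 , 0.242, 0.   ]))]
leg_1 landmark_of [(array([188., 160.]), 0.9, array([0.691, 0.469, 0.   ])), (array([238., 238.]), 0.69, array([0.481, 0.325, 0.   ])), (array([272., 227.]), 0.6, array([0.515, 0.233, 0.   ])), (array([345., 233.]), 0.53, array([0.503, 0.036, 0.   ]))]
tray find_in [(array([463., 210.]), 0.76, array([ 0.573, -0.281,  0.   ]))]
tray landmark_of [(array([463., 208.]), 0.63, array([ 0.578, -0.279,  0.   ]))]
```

View pics/top0.png

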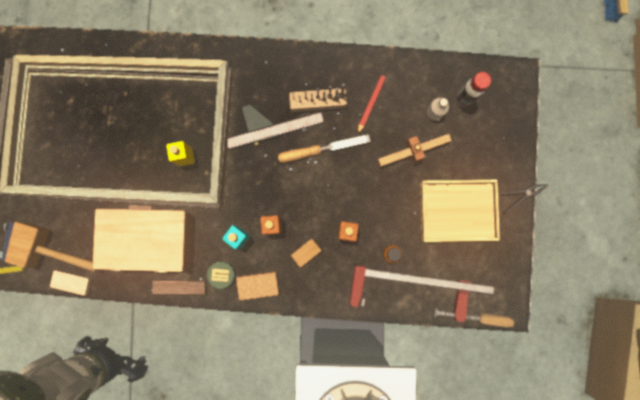

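View pics/side0.png

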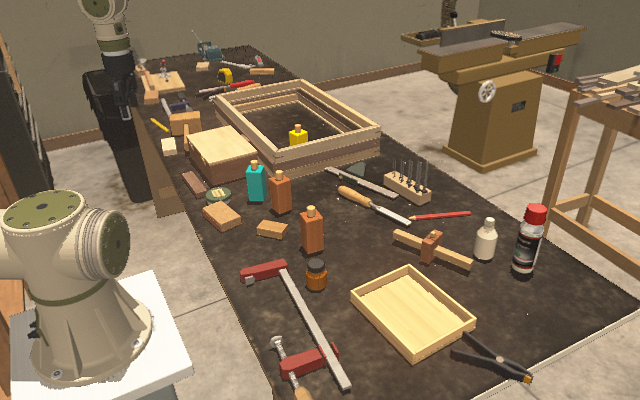

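The top view shows the leg candidates: orange at (270,225) and (348,232), turquoise at (234,237) and yellow at (179,152). In the side view they are orange at (280,192) and (312,230), turquoise at (255,182) and yellow at (298,135). I choose the two brown-orange ones and will check them in a crop. The tray is at top (461,210). I'll tip both legs towards +x so the undersides face -x, in view of the side camera.

```bash
cat >> h.py <<'E'
from scipy.optimize import minimize
def model(x,y,yaw,lie):
    # block+tenon corner sets; lie: z axis horizontal along yaw, (x,y)=underside centre on ground
    b=np.array([[i,j,k] for i in(-.022,.022) for j in(-.022,.022) for k in(0,.095)])
    a=np.linspace(0,2*np.pi,16,endpoint=False)
    t=np.array([[.01*np.cos(q),.01*np.sin(q),k] for q in a for k in(.095,.117)])
    M=R.from_euler('z',yaw).as_matrix(); o=np.array([x,y,0])
    if lie: M=M@np.array([[0,0,1],[0,1,0],[-1,0,0]]); o=o+[0,0,.022]
    return b@M.T+o,t@M.T+o
def render(c,p,lie):
    m=np.zeros((1600,2560),np.uint8)
    for s in model(*p,lie):
        q=np.array([proj(c,v) for v in s])*4
        cv2.fillConvexPoly(m,cv2.convexHull(q.round().astype(np.int32)),1)
    return cv2.resize(m.astype(np.float32),(640,400),interpolation=cv2.INTER_AREA)
def fit(obs,p0,lie):
    def cost(p): return sum(np.abs(render(c,p,lie)-m).sum()/m.sum() for c,m in obs)
    s=np.array([[0,0,0],[.01,0,0],[0,.01,0],[0,0,.2]])
    r=min((minimize(cost,np.array(p0)+[0,0,d],method="Nelder-Mead",options=dict(initial_simplex=np.array(p0)+[0,0,d]+s,maxiter=90)) for d in(-.1,.15)),key=lambda r:r.fun)
    return r.x,r.fun
def segs(n):
    c=cam(n);hsv=cv2.cvtColor(c["pixels"],cv2.COLOR_RGB2HSV);out=[]
    for d in spotter.cut_out("leg_1",n):
        m=d["region"];out.append((d["uv"],d["conf"],np.median(hsv[m],0),m.astype(np.float32)))
    return c,out
E
python3 - <<'E'
from h import *
np.set_printoptions(precision=3,suppress=True)
S=segs("side");T=segs("top")
for c,o in(S,T):
    for u,f,h,m in o: print(np.array(u).round(),round(f,2),h,m.sum())
def near(so,uv):
    o=[e for e in so[1] if np.hypot(*(np.array(e[0])-uv))<22 and e[2][0]<20]
    return [(so[0],min(o,key=lambda e:np.hypot(*(np.array(e[0])-uv)))[3])] if o else []
for a,b,p in(((281,192),(270,225),(.525,.235,0)),((311,231),(348,232),(.5,.03,0))):
    o=near(S,a)+near(T,b);print(len(o),[ (fit([e],p,0)) for e in o],fit(o,p,0))
a=cv2.resize(S[0]["pixels"][150:270,230:340],None,fx=4,fy=4,interpolation=2);b=cv2.resize(T[0]["pixels"][200:260,220:370],None,fx=2.6,fy=2.6,interpolation=2)
k=np.zeros((480,840-50,3),np.uint8);k[:,:440]=a;b=b[:,:350];k[:b.shape[0],440:440+b.shape[1]]=b
cv2.imwrite("pics/crop1.png",k[:,:,::-1])
E
```

```text
[312. 233.] 0.8 [ 12. 164. 135.] 944.0
[282. 192.] 0.67 [ 12. 162. 130.] 826.0
[294. 132.] 0.56 [ 23. 234. 185.] 282.0
[412. 312.] 0.53 [ 23. 103. 253.] 7079.0
[179. 154.] 0.92 [ 25. 211. 201.] 523.0
[269. 226.] 0.85 [ 13. 166. 218.] 367.0
[236. 237.] 0.62 [ 84. 137. 216.] 426.0
[347. 233.] 0.61 [ 12. 168. 217.] 352.0
2 [(array([0.52 , 0.232, 0.131]), np.float64(0.06340798735618591)), (array([0.516, 0.229, 0.107]), np.float64(0.05688010901212692))] (array([0.517, 0.229, 0.124]), np.float64(0.18099623918533325))
2 [(array([ 0.509,  0.034, -0.189]), np.float64(0.058792371302843094)), (array([ 0.505,  0.033, -0.118]), np.float64(0.07084517180919647))] (array([ 0.507,  0.033, -0.162]), np.float64(0.2083253115415573))
```

View pics/crop1.png

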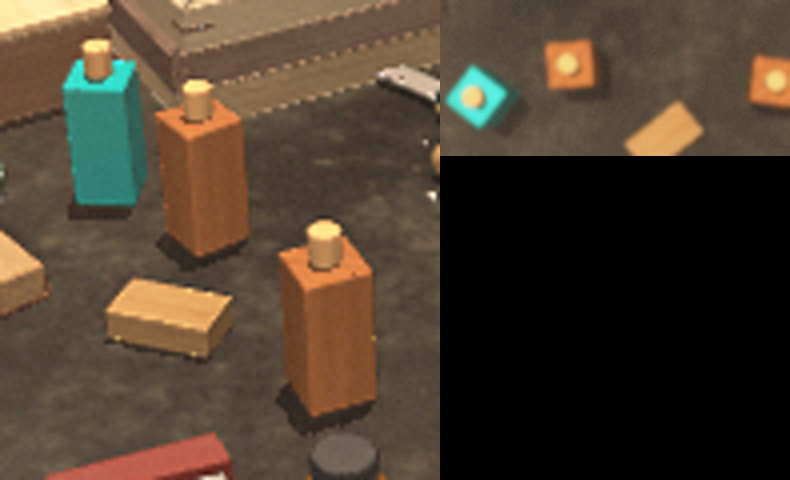

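The crop confirms the two brown-orange legs, at top (270,225) and (348,232). Turquoise stands apart. First I move behind leg A with the fingers shut.

>>> jog_arm(
  increments=[
    [[0, 0, 0, 0, 0, -0.0417, 255], [0, 0, 0, 0, 0, -0.0417, 255], [0, 0, 0, 0, 0, -0.0417, 255], [0, 0, 0, 0, 0, -0.0417, 255], [-0.079, -0.146, 0, 0, 0, 0, 255], [-0.079, -0.146, 0, 0, 0, 0, 255], [-0.079, -0.146, 0, 0, 0, 0, 255], [-0.079, -0.146, 0, 0, 0, 0, 255], [-0.079, -0.146, 0, 0, 0, 0, 255], [-0.079, -0.146, 0, 0, 0, 0, 255], [-0.079, -0.146, 0, 0, 0, 0, 255], [-0.079, -0.146, 0, 0, 0, 0, 255], [-0.079, -0.146, 0, 0, 0, 0, 255], [0, 0, 0, 0, 0, 0, 255], [0, 0, 0, 0, 0, 0, 255]],
  ],
  force=40,
)

```text
clock: 2.2
tcp_pos: [0.4433, 0.221, 0.2053]
orientation: [-0.0, -0.056, 0.998, 0.0]
wrist_force: [-0.4, 0.4, -0.4]
finger_gap: 0.0001
grip_force: 0.0
```

>>> jog_arm(
  increments=[
    [[0, 0, 0.123, 0, 0, 0, 255], [0, 0, 0.123, 0, 0, 0, 255], [0, 0, 0.123, 0, 0, 0, 255], [0, 0, 0.123, 0, 0, 0, 255], [-0.03, 0, 0, 0, 0, 0, 255], [-0.03, 0, 0, 0, 0, 0, 255], [-0.03, 0, 0, 0, 0, 0, 255], [-0.03, 0, 0, 0, 0, 0, 255], [-0.03, 0, 0, 0, 0, 0, 255], [-0.03, 0, 0, 0, 0, 0, 255], [-0.03, 0, 0, 0, 0, 0, 255], [-0.03, 0, 0, 0, 0, 0, 255], [-0.03, 0, 0, 0, 0, 0, 255], [-0.03, 0, 0, 0, 0, 0, 255], [-0.03, 0, 0, 0, 0, 0, 255], [0, 0, 0, 0, 0, 0, 255], [0, 0, 0, 0, 0, 0, 255]],
  ],
)

```text
clock: 3.9
tcp_pos: [0.5248, 0.2312, 0.0821]
orientation: [-0.0, -0.058, 0.998, -0.0]
wrist_force: [-0.1, -0.1, -0.1]
finger_gap: 0.0003
grip_force: 0.1
```

```bash
python3 - <<'E'
from h import *
c=cam("side"); save(c,"t1.png",(200,120,400,270),3)
E
```

```text
(no output)
```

View pics/t1.png

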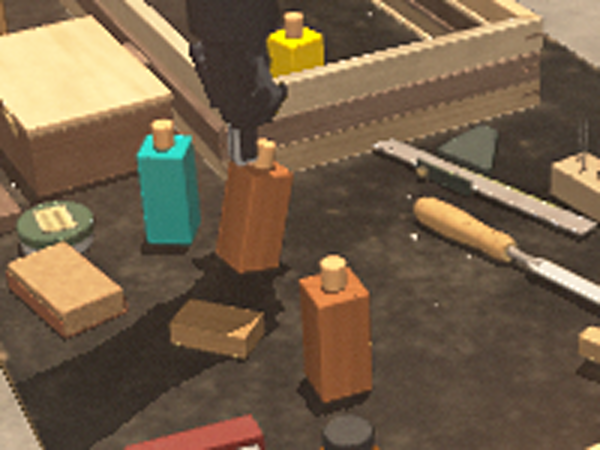

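The leg is leaning about 15–20° with its foot in place. I keep pushing.

>>> jog_arm(
  increments=[
    [[-0.03, 0, 0, 0, 0, 0, 255], [-0.03, 0, 0, 0, 0, 0, 255], [-0.03, 0, 0, 0, 0, 0, 255], [0, 0, 0, 0, 0, 0, 255], [0, 0, 0, 0, 0, 0, 255], [0, 0, 0, 0, 0, 0, 255], [0, 0, 0, 0, 0, 0, 255]],
  ],
)

```text
clock: 4.65
tcp_pos: [0.5469, 0.2338, 0.0823]
orientation: [-0.0, -0.058, 0.998, 0.0]
wrist_force: [-0.7, -0.2, 0.1]
finger_gap: 0.0002
grip_force: 0.0
```

```bash
python3 - <<'E'
from h import *
c=cam("side"); save(c,"t2.png",(200,120,400,270),3)
E
```

```text
(no output)
```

View pics/t2.png

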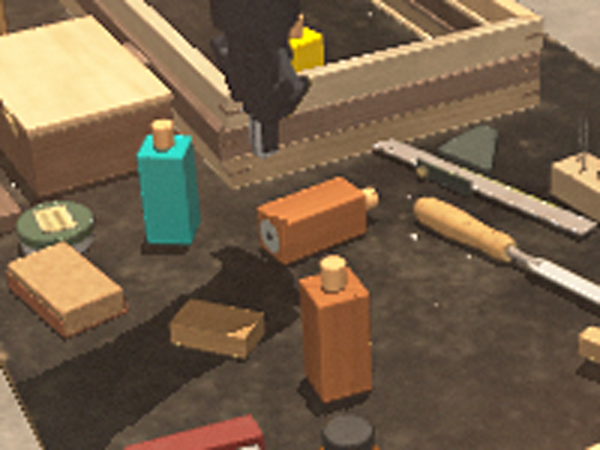

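Leg A lies on its side, and its underside at about (270,237) in the crop shows a grey steel disc with a dark hole, so it's leg_1. Next I tip the other leg before moving anything.

>>> jog_arm(
  increments=[
    [[0, 0, -0.118, 0, 0, 0, 255], [0, 0, -0.118, 0, 0, 0, 255], [0, 0, -0.118, 0, 0, 0, 255], [0, 0, -0.118, 0, 0, 0, 255], [0, 0, 0, 0, 0, 0.0408, 255], [0, 0, 0, 0, 0, 0.0408, 255], [0.069, -0.163, 0, 0, 0, 0, 255], [0.069, -0.163, 0, 0, 0, 0, 255], [0.069, -0.163, 0, 0, 0, 0, 255], [0.069, -0.163, 0, 0, 0, 0, 255], [0.069, -0.163, 0, 0, 0, 0, 255], [0, 0, 0, 0, 0, 0, 255], [0, 0, 0, 0, 0, 0, 255]],
  ],
)

```text
clock: 6.0
tcp_pos: [0.4331, 0.0436, 0.2008]
orientation: [0.001, 0.072, 0.997, 0.0]
wrist_force: [0.3, 0.0, 0.8]
finger_gap: -0.0002
grip_force: 0.0
```

>>> jog_arm(
  increments=[
    [[0, 0, 0.119, 0, 0, 0, 255], [0, 0, 0.119, 0, 0, 0, 255], [0, 0, 0.119, 0, 0, 0, 255], [0, 0, 0.119, 0, 0, 0, 255], [-0.03, 0, 0, 0, 0, 0, 255], [-0.03, 0, 0, 0, 0, 0, 255], [-0.03, 0, 0, 0, 0, 0, 255], [-0.03, 0, 0, 0, 0, 0, 255], [-0.03, 0, 0, 0, 0, 0, 255], [-0.03, 0, 0, 0, 0, 0, 255], [-0.03, 0, 0, 0, 0, 0, 255], [-0.03, 0, 0, 0, 0, 0, 255], [-0.03, 0, 0, 0, 0, 0, 255], [-0.03, 0, 0, 0, 0, 0, 255], [-0.03, 0, 0, 0, 0, 0, 255], [-0.03, 0, 0, 0, 0, 0, 255], [-0.03, 0, 0, 0, 0, 0, 255], [-0.03, 0, 0, 0, 0, 0, 255], [0, 0, 0, 0, 0, 0, 255], [0, 0, 0, 0, 0, 0, 255]],
  ],
)

```text
clock: 8.0
tcp_pos: [0.5371, 0.0295, 0.0811]
orientation: [-0.0, 0.071, 0.998, 0.0]
wrist_force: [-1.0, 0.7, -0.4]
finger_gap: -0.0002
grip_force: 0.0
```

>>> jog_arm(
  increments=[
    [[0, 0, 0, 0, 0, 0, 255], [0, 0, 0, 0, 0, 0, 255], [0.08, 0, -0.16, 0, 0, 0, 0], [0.08, 0, -0.16, 0, 0, 0, 0], [0.08, 0, -0.16, 0, 0, 0, 0], [0.08, 0, 0, 0, 0, 0, 0], [0.08, 0, 0, 0, 0, 0, 0], [0.08, 0, 0, 0, 0, 0, 0]],
  ],
)

```text
clock: 8.8
tcp_pos: [0.4175, 0.0465, 0.2018]
orientation: [0.001, 0.07, 0.998, 0.0]
wrist_force: [-0.3, 0.3, 0.2]
finger_gap: 0.0846
grip_force: 0.0
```

```bash
python3 - <<'E'
from h import *
np.set_printoptions(precision=3,suppress=True)
S=segs("side");T=segs("top")
for c,o in(S,T):
    for u,f,h,m in o: print(np.array(u).round(),round(f,2),h,m.sum(),onz(c,u,.022))
for o,n in((S,"s"),(T,"t")):
  for q,p in(("A",(.56,.235,.115)),("B",(.55,.03,-.14))):
    mid=proj(o[0],[p[0]+.055*np.cos(p[2]),p[1]+.055*np.sin(p[2]),.022])
    k=[e for e in o[1] if np.hypot(*(np.array(e[0])-mid))<30 and e[2][0]<20]
    if k: print(n,q,fit([(o[0],k[0][3])],p,1))
c=S[0]
print("tray",[(d["uv"],onz(c,d["uv"])) for d in spotter.landmark_of("tray","side")[:1]])
save(S[0],"t3.png",(200,120,500,345),2.6)
E
```

```text
[261. 182.] 0.84 [ 85. 150. 139.] 703.0 [0.516 0.361 0.022]
[294. 130.] 0.84 [ 23. 236. 197.] 261.0 [0.765 0.638 0.022]
[337. 235.] 0.71 [ 12. 166. 152.] 981.0 [0.571 0.022 0.022]
[308. 192.] 0.65 [ 12. 165. 145.] 743.0 [0.606 0.236 0.022]
[237. 240.] 0.92 [ 84. 137. 218.] 403.0 [0.476 0.322 0.022]
[267. 198.] 0.66 [ 13. 171. 226.] 670.0 [0.591 0.246 0.022]
[350. 207.] 0.65 [ 13. 171. 225.] 682.0 [0.572 0.027 0.022]
[179. 154.] 0.62 [ 25. 211. 201.] 525.0 [0.702 0.488 0.022]
s A (array([0.548, 0.232, 0.157]), np.float64(0.08512786030769348))
s B (array([ 0.533,  0.03 , -0.076]), np.float64(0.0916156992316246))
t A (array([0.543, 0.232, 0.105]), np.float64(0.10541044920682907))
t B (array([ 0.529,  0.03 , -0.119]), np.float64(0.07982037961483002))
tray [([413.2, 318.2], array([ 0.57 , -0.277, -0.   ]))]
```

View pics/t3.png

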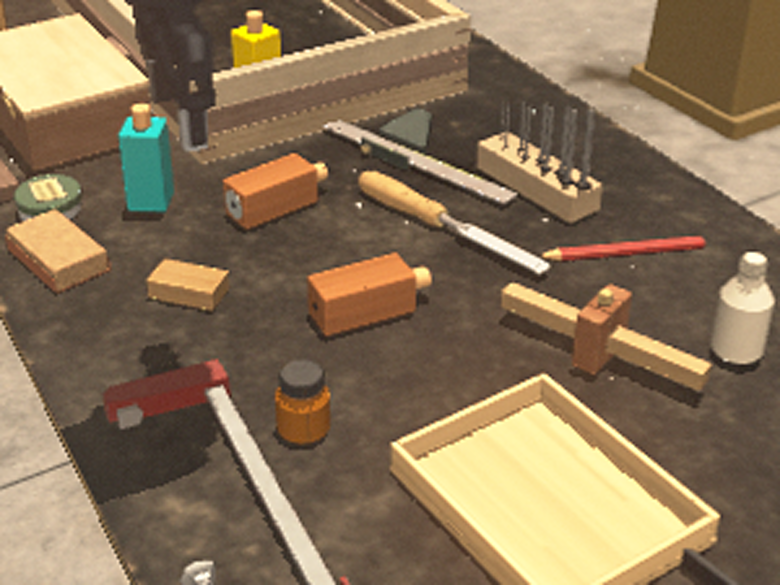

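The second leg's underside, at crop (315,303), shows only a small dark hole, so it's bare leg_2. Leg_1, with its disc at crop (234,207), lies clear of the chisel. I'll grasp leg_1 at its middle, (0.593, 0.238).

>>> jog_arm(
  increments=[
    [[0, 0, 0, 0, 0, -0.0415, 0], [0, 0, 0, 0, 0, -0.0415, 0], [-0.1315, 0.1127, 0, 0, 0, 0, 0], [-0.1315, 0.1127, 0, 0, 0, 0, 0], [-0.1315, 0.1127, 0, 0, 0, 0, 0], [-0.1315, 0.1127, 0, 0, 0, 0, 0], [-0.1315, 0.1127, 0, 0, 0, 0, 0], [-0.1315, 0.1127, 0, 0, 0, 0, 0], [0, 0, 0, 0, 0, 0, 0], [0, 0, 0, 0, 0, 0, 0], [0, 0, 0, 0, 0, 0, 0]],
  ],
)

```text
clock: 10.15
tcp_pos: [0.5937, 0.2371, 0.2008]
orientation: [-0.001, -0.06, 0.998, -0.0]
wrist_force: [-0.2, -0.9, 0.2]
finger_gap: 0.0853
grip_force: 0.0
```

>>> jog_arm(
  increments=[
    [[0, 0, 0.13, 0, 0, 0, 0], [0, 0, 0.13, 0, 0, 0, 0], [0, 0, 0.13, 0, 0, 0, 0], [0, 0, 0.13, 0, 0, 0, 0], [0, 0, 0.13, 0, 0, 0, 0], [0, 0, 0.06, 0, 0, 0, 0], [0, 0, 0.04, 0, 0, 0, 0], [0, 0, 0, 0, 0, 0, 0], [0, 0, 0, 0, 0, 0, 255], [0, 0, 0, 0, 0, 0, 255], [0, 0, 0, 0, 0, 0, 255], [0, 0, 0, 0, 0, 0, 255], [0, 0, 0, 0, 0, 0, 255], [0, 0, 0, 0, 0, 0, 255], [0, 0, 0, 0, 0, 0, 255], [0, 0, 0, 0, 0, 0, 255]],
  ],
  force=40,
)

```text
clock: 11.75
tcp_pos: [0.5951, 0.238, 0.0158]
orientation: [0.001, -0.06, 0.998, 0.0]
wrist_force: [-1.1, -0.0, 6.5]
finger_gap: 0.0398
grip_force: 39.5
```

>>> jog_arm(
  increments=[
    [[0, 0, -0.06, 0, 0, 0, 255], [0, 0, -0.1, 0, 0, 0, 255], [0, 0, -0.1, 0, 0, 0, 255], [0, 0, -0.12, 0, 0, 0, 255], [0, 0, -0.12, 0, 0, 0, 255], [0, 0, -0.1, 0, 0, 0, 255], [0, 0, 0, 0, 0, 0, 255]],
  ],
)

```text
clock: 12.45
tcp_pos: [0.5966, 0.2386, 0.1691]
orientation: [0.004, -0.06, 0.998, 0.001]
wrist_force: [1.4, -0.0, 1.0]
finger_gap: 0.0001
grip_force: 0.0
```

```bash
python3 - <<'E'
from h import *
np.set_printoptions(precision=3,suppress=True)
c=cam("side");save(c,"t4.png",(230,90,500,345),2.3)
T=cam("top")
for n,cc in(("side",c),("top",T)):
    for d in spotter.cut_out("tray",n)[:1]:
        r=cv2.findContours(d["region"].astype(np.uint8),0,2)[0];r=max(r,key=cv2.contourArea)
        q=cv2.approxPolyDP(cv2.convexHull(r),6,True)[:,0]
        print(n,[onz(cc,u,.03)[:2] for u in q.astype(float)])
E
```

```text
side [array([ 0.637, -0.164]), array([ 0.652, -0.36 ]), array([ 0.62 , -0.379]), array([ 0.484, -0.386]), array([ 0.472, -0.197]), array([ 0.493, -0.172])]
top [array([ 0.648, -0.36 ]), array([ 0.497, -0.363]), array([ 0.492, -0.164]), array([ 0.642, -0.159])]
```

View pics/t4.png

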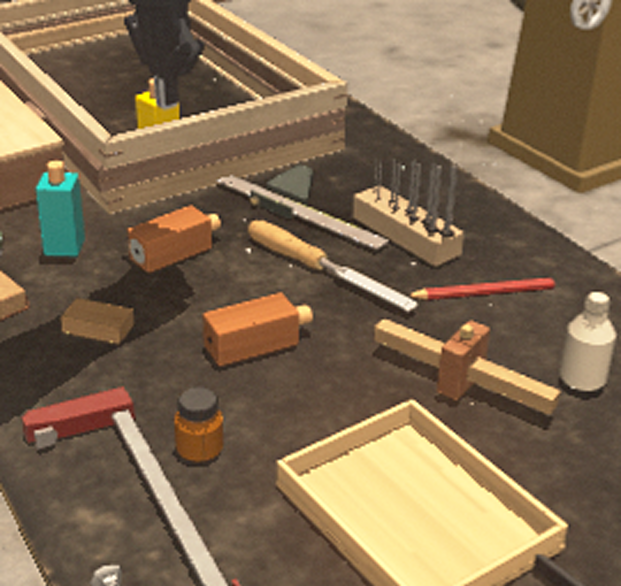

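The grasp slipped: leg_1 lies again at crop (170,238), plate still visible and the leg on the bench. I'll refit its pose and grip lower and harder.

```bash
python3 - <<'E'
from h import *
np.set_printoptions(precision=3,suppress=True)
for n in("side","top"):
    c,o=segs(n)
    for u,f,h,m in o:
        if h[0]<20: print(n,u,f,fit([(c,m)],np.r_[(onz(c,u,.022)-[.05,0,0])[:2],0.],1))
E
```

```text
side [307.5, 192.5] 0.8 (array([0.547, 0.232, 0.128]), np.float64(0.09137872606515884))
side [340.4, 233.3] 0.68 (array([ 0.533,  0.033, -0.126]), np.float64(0.050928156822919846))
top [274.8, 204.9] 0.74 (array([0.538, 0.204, 0.447]), np.float64(2.616293430328369))
top [348.8, 204.8] 0.6 (array([ 0.528,  0.029, -0.11 ]), np.float64(0.06177641078829765))
```

>>> jog_arm(
  increments=[
    [[0, 0, 0, 0, 0, 0, 0], [0, 0, 0, 0, 0, 0, 0], [0, 0, 0, 0, 0, 0, 0], [0, 0, 0, 0, 0, 0, 0], [0, 0, 0, 0, 0, 0, 0], [0, 0, 0.13, 0, 0, 0, 0], [0, 0, 0.13, 0, 0, 0, 0], [0, 0, 0.13, 0, 0, 0, 0], [0, 0, 0.12, 0, 0, 0, 0], [0, 0, 0.07, 0, 0, 0, 0], [0, 0, 0.03, 0, 0, 0, 0], [0, 0, 0, 0, 0, 0, 0], [0, 0, 0, 0, 0, 0, 0]],
  ],
  force=80,
)

```text
clock: 14.15
tcp_pos: [0.5948, 0.238, 0.0124]
orientation: [0.001, -0.06, 0.998, 0.0]
wrist_force: [0.4, -0.5, 0.6]
finger_gap: 0.0857
grip_force: 0.0
```

>>> jog_arm(
  increments=[
    [[0, 0, 0.028, 0, 0, 0, 0], [0, 0, 0, 0, 0, 0, 0], [0, 0, 0, 0, 0, 0, 255], [0, 0, 0, 0, 0, 0, 255], [0, 0, 0, 0, 0, 0, 255], [0, 0, 0, 0, 0, 0, 255], [0, 0, 0, 0, 0, 0, 255], [0, 0, 0, 0, 0, 0, 255]],
  ],
)

```text
clock: 14.95
tcp_pos: [0.5946, 0.2379, 0.0051]
orientation: [0.001, -0.06, 0.998, 0.0]
wrist_force: [-0.4, 0.3, 4.7]
finger_gap: 0.0418
grip_force: 82.3
```

>>> jog_arm(
  increments=[
    [[0, 0, -0.02, 0, 0, 0, 255], [0, 0, -0.03, 0, 0, 0, 255], [0, 0, -0.03, 0, 0, 0, 255], [0, 0, 0, 0, 0, 0, 255], [0, 0, 0, 0, 0, 0, 255]],
  ],
)

```text
clock: 15.45
tcp_pos: [0.5942, 0.2378, 0.0246]
orientation: [0.0, -0.06, 0.998, 0.0]
wrist_force: [0.2, 0.1, -2.0]
finger_gap: 0.0415
grip_force: 81.7
```

It's held this time (about 2 N of weight). I lift gently.

>>> jog_arm(
  increments=[
    [[0, 0, -0.04, 0, 0, 0, 255], [0, 0, -0.07, 0, 0, 0, 255], [0, 0, -0.08, 0, 0, 0, 255], [0, 0, -0.08, 0, 0, 0, 255], [0, 0, -0.08, 0, 0, 0, 255], [0, 0, -0.08, 0, 0, 0, 255], [0, 0, -0.08, 0, 0, 0, 255], [0, 0, -0.04, 0, 0, 0, 255], [0, 0, 0, 0, 0, 0, 255], [0, 0, 0, 0, 0, 0, 255]],
  ],
)

```text
clock: 16.45
tcp_pos: [0.5937, 0.2377, 0.1612]
orientation: [-0.0, -0.06, 0.998, -0.0]
wrist_force: [0.2, 0.4, -1.6]
finger_gap: 0.0417
grip_force: 81.6
```

>>> jog_arm(
  increments=[
    [[0, 0, 0, 0, 0, 0.029, 255], [0.0131, -0.07, 0, 0, 0, 0, 255], [0.0131, -0.12, 0, 0, 0, 0, 255], [0.0131, -0.15, 0, 0, 0, 0, 255], [0.0131, -0.15, 0, 0, 0, 0, 255], [0.0131, -0.15, 0, 0, 0, 0, 255], [0.0131, -0.15, 0, 0, 0, 0, 255], [0.0131, -0.15, 0, 0, 0, 0, 255], [0.0131, -0.15, 0, 0, 0, 0, 255], [0.0131, -0.15, 0, 0, 0, 0, 255], [0.0131, -0.15, 0, 0, 0, 0, 255], [0.0131, -0.15, 0, 0, 0, 0, 255], [0.0131, -0.15, 0, 0, 0, 0, 255], [0.0131, -0.15, 0, 0, 0, 0, 255], [0.0131, -0.1, 0, 0, 0, 0, 255], [0.0131, -0.068, 0, 0, 0, 0, 255], [0, 0, 0, 0, 0, 0, 255], [0, 0, 0, 0, 0, 0, 255], [0, 0, 0, 0, 0, 0, 255]],
  ],
)

```text
clock: 18.35
tcp_pos: [0.559, -0.2643, 0.1616]
orientation: [-0.0, -0.015, 1.0, 0.0]
wrist_force: [0.3, -0.0, -1.5]
finger_gap: 0.042
grip_force: 81.6
```

```bash
python3 - <<'E'
from h import *
np.set_printoptions(precision=3,suppress=True)
c=cam("side");t=cam("top")
ims=[]
p=[R.from_euler('z',.03).apply([a,b,0])+[.571,-.265,.03] for a,b in((-.08,-.1),(-.08,.1),(.08,.1),(.08,-.1))]
for n,cc,b in(("s",c,(330,160,530,360)),("t",t,(400,120,560,280))):
    im=cc["pixels"][:,:,::-1].copy()
    q=np.array([proj(cc,v) for v in p]);cv2.polylines(im,[q.round().astype(np.int32)],1,(255,0,255),1)
    im=im[b[1]:b[3],b[0]:b[2]];ims.append(cv2.resize(im,(400,400),interpolation=2))
cv2.imwrite("pics/t5.png",np.hstack(ims))
E
```

```text
(no output)
```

View pics/t5.png

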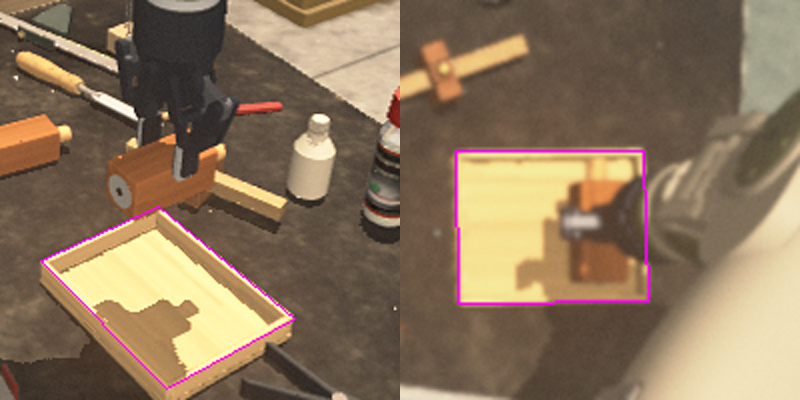

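The tray outline fits both views. The leg is held level over the tray with its plate visible at (120,190) in the left panel. I lower it, release and back off.

>>> jog_arm(
  increments=[
    [[0, 0, 0.08, 0, 0, 0, 255], [0, 0, 0.11, 0, 0, 0, 255], [0, 0, 0.11, 0, 0, 0, 255], [0, 0, 0.11, 0, 0, 0, 255], [0, 0, 0.09, 0, 0, 0, 255], [0, 0, 0.05, 0, 0, 0, 255], [0, 0, 0.02, 0, 0, 0, 255], [0, 0, 0.01, 0, 0, 0, 255], [0, 0, 0.01, 0, 0, 0, 255], [0, 0, 0, 0, 0, 0, 255], [0, 0, 0, 0, 0, 0, 255]],
  ],
)

```text
clock: 19.55
tcp_pos: [0.5598, -0.2658, 0.0152]
orientation: [0.001, -0.014, 1.0, -0.0]
wrist_force: [-0.1, -0.2, -2.2]
finger_gap: 0.0417
grip_force: 81.7
```

>>> jog_arm(
  increments=[
    [[0, 0, 0.008, 0, 0, 0, 255], [0, 0, 0.006, 0, 0, 0, 255], [0, 0, 0, 0, 0, 0, 255], [0, 0, 0, 0, 0, 0, 0], [0, 0, 0, 0, 0, 0, 0], [0, 0, 0, 0, 0, 0, 0], [0, 0, 0, 0, 0, 0, 0], [0, 0, 0, 0, 0, 0, 0], [0, 0, 0, 0, 0, 0, 0], [0, 0, -0.06, 0, 0, 0, 0], [0, 0, -0.12, 0, 0, 0, 0], [0, 0, -0.16, 0, 0, 0, 0], [0, 0, -0.16, 0, 0, 0, 0], [0, 0, -0.16, 0, 0, 0, 0], [0, 0, -0.1, 0, 0, 0, 0], [0, 0, 0, 0, 0, 0, 0]],
  ],
)

```text
clock: 21.15
tcp_pos: [0.5614, -0.2668, 0.2058]
orientation: [0.004, -0.014, 1.0, -0.002]
wrist_force: [0.4, 0.6, 0.4]
finger_gap: 0.0853
grip_force: 0.0
```

```bash
python3 - <<'E'
from h import *
c=cam("side");save(c,"t6.png",(270,150,530,390),2.3)
E
```

```text
(no output)
```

View pics/t6.png

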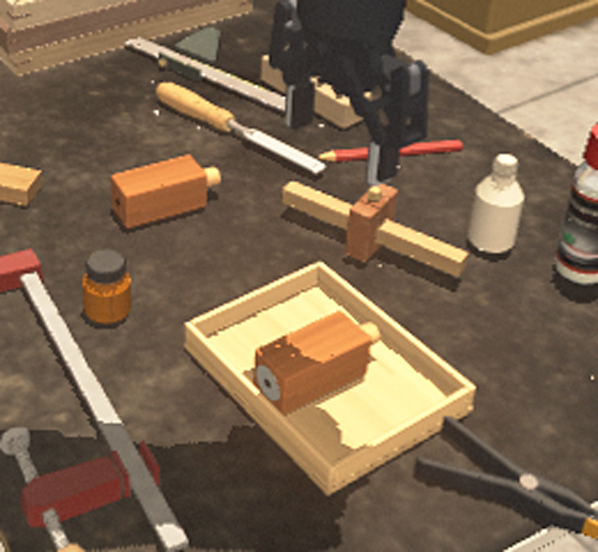

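Leg_1, plate visible at (267,382), lies flat inside the tray with the tenon clear of the far wall. Leg_2 lies on the bench at (160,190). The gripper is clear, so I hand in.

```bash
python3 -c "
from workcell import ticket
print(ticket.hand_in())"
```

```text
the job is handed in; nothing more can be done
None
```

I tipped both legs over and read their undersides, then laid the steel-plated leg_1 flat in the tray (second try; the first grip slipped) and left leg_2 on its side on the bench; handed in at about 21 s, verdict not shown.

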